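Set a sine plate to 45 degrees with its setting block

TASK

Set the sine plate to 45 degrees: take the middle-height one of the three steel setting blocks from the wooden stand, stand it upright on the plate's base, centred on the 45-degree line (the middle scribed line), while the hinged top plate is folded up. Then take the top plate by its free edge and fold it down gently, without letting it drop, until its roller rests on the block, and let go. Leave the other two blocks where they stand.

Things in the scene. Friction and masses are not known exactly. Their poses are not given: they have to be found in the camera images.
- sine_base: Fixed steel base of the sine plate, 200 x 150 x 18 mm. Origin on the table straight below the hinge axis; x points from the free-end side to the hinge side (away from the robot), y along the hinge, z up. Slab from x = -155 to +45 mm. Dark cheeks at y = +-66 mm by the hinge, to 48 mm high; at x = 23 to 43 mm they and the stop bar behind the plate reach 68 mm.
- hinge (a point): Point on the hinge axis, midway along it, 28 mm above the table; axes as sine_base. Fixed.
- spot_45 (a point): Middle of the 45-degree line on the base's top face (18 mm above the table), 70.7 mm from the hinge axis towards the robot; the middle block's underside must be centred here. Axes as sine_base. The three thin scribed lines cross the base 86.6, 70.7 and 50 mm from the hinge axis (for 30, 45, 60 degrees).
- plate (a joint): Angle of the hinged top plate, rad: 0 flat on the base, 0.785 = 45 degrees, pi/2 upright, 1.80 leaning back on its stop. Starts folded up at 1.5 to 1.8. Aluminium slab 142 x 112 x 10 mm, 0.45 kg with its 20 mm roller, whose axis is parallel to the hinge and 100 mm from it on the underside. Slight hinge friction (0.06 N m) holds it only near upright; below about 75 degrees it falls unless held.
- free_edge (a point): Middle of the top plate's free edge, mid-thickness: 140 mm along the plate from the hinge axis and 15 mm off it towards the upper face. Axes turn with the plate: x along the plate from free edge to hinge, y along the hinge, z out of the upper face. The last 30 mm before this edge are bare on both faces and can be pinched across the 10 mm.
- block_stand: Fixed wooden stand, 100 x 270 mm, top face 12 mm above the table, with 5 mm lips along its two long edges. Origin under its centre; y along its length. The three blocks stand on it in a row about 85 mm apart, in any order.
- mid_centre (a point): Centre of the middle steel setting block, 28 (its x) x 34 (its y) x 70.7 mm high, about 0.5 kg; 35 mm above its underside. The one to use: 100 mm x sin 45 degrees = 70.7 mm. Axes are the block's, z up.
- short_centre (a point): Centre of the short steel block, 28 x 34 x 50 mm high (it would give 30 degrees).
- tall_centre (a point): Centre of the tall steel block, 28 x 34 x 86.6 mm high (it would give 60 degrees).
There are look-alikes about, which are no part of the job. What is shaped like the part that bears mid_centre but black or turquoise is not meant.

How it is judged:
On the way, in this order (a step that is already met when the one before it is completed fails the run):
1. the middle block stands upright on the base at the 45-degree line, with the plate still folded up (value of joint plate above 1.2 rad and x of mid_centre in the frame of spot_45 between -0.012 and 0.012 m and y of mid_centre in the frame of spot_45 between -0.035 and 0.035 m and z of mid_centre in the frame of spot_45 below 0.0375 m and angle between mid_centre's own z axis and vertical below 0.06 rad), for 0.2 s.
2. the plate is folded down to 45 degrees onto the block (value of joint plate between 0.755 and 0.815 rad), for 0.2 s.
At the end, for the whole second after the job is handed in: The plate rests, let go and still, at 45 degrees (0.755 to 0.815 rad) on the middle block, which stands upright (within 0.05 rad) on the base with its centre within 14 mm of the 45-degree line and 37 mm of its middle (all of step 2 and velocity of joint plate between -0.05 and 0.05 rad/s and x of mid_centre in the frame of spot_45 between -0.014 and 0.014 m and y of mid_centre in the frame of spot_45 between -0.037 and 0.037 m and z of mid_centre in the frame of spot_45 between 0.033 and 0.0375 m and angle between mid_centre's own z axis and vertical below 0.05 rad); the robot touches nothing.
It fails at once if the plate is dropped or slammed (it closes faster than 3 rad/s) (velocity of joint plate below -3 rad/s).
It fails at once if the short block is moved more than 25 mm (distance of short_centre from where it was at the start of the episode above 0.025 m).
It fails at once if the tall block is moved more than 25 mm (distance of tall_centre from where it was at the start of the episode above 0.025 m).
It also fails if it takes over 48 s, if anything falls off the work surface, if the arm or the gripper's body presses on something with over 40 N, if the wrist force passes 120 N, or if a joint passes its speed limit or range.

ROBOT

A 7-joint arm with a two-finger parallel gripper is mounted at the origin on the work surface; the furniture and walls round the work are solid. World frame = base frame: x ahead of the robot, y to its left, z up, the work surface at z = 0. Lengths are in m, angles in rad, forces in N, time in s.
With the tool pointing down it reaches from about 0.4 to 0.875 m from the base axis. Payload 6.5 kg.
Tool frame: the origin (TCP) lies between the finger pads; the fingertips stand 17 mm ahead of it and the grasp point (between the pads) lies 2 mm behind it; z points along the fingers, y is the direction in which the jaws open and shut (so a half turn about z gives the same grasp; the last joint's range is limited). The gripper opens to 85 mm and grips with 20 to 120 N. Pads are 22 mm wide; open, the fingers measure 114 mm over their backs; the gripper's body (76 mm by 85 mm) begins 54 mm behind the grasp point. The pads swing forward as they close: fully open they stand 13 mm farther back than shut.
Start: joints at [1.064, 0.536, -0.004, 1.538, 0.003, 1.067, -0.071], TCP at [0.277, -0.588, 0.248] pointing down, gripper open.
Joint ranges: [-2.7, 2.7], [-0.37, 2.16], [-1.27, 1.26], [0.24, 2.4], [-1.31, 4.45], [0.19, 1.91], [-2.76, 2.76]. Speed limits (rad/s): [2.39, 2.39, 3.14, 3.14, 3.14, 3.14, 3.14].

INTERFACE

Orientations are given as [roll, pitch, yaw] about the fixed x, y, z axes, in that order (R = Rz(yaw) Ry(pitch) Rx(roll)).
In Python, from plant import manip gives the robot as it stands.
- The arm moves only by the tool jog_arm, never from a script. Its arguments are lists of equal length, an entry for each row: "translation": the shift along the tool's x, y, z in mm, a list of three; "delta_rot": the turn, a rotation vector about the tool's x, y, z in rad, a list of three; "gripper": the opening, from -1 (shut) to 1 (fully open), so that 0 is half open. In form: {"translation": [[dx, dy, dz], ...], "delta_rot": [[rx, ry, rz], ...], "gripper": [gripper, ...]}. A call has 1 to 12 rows; each row shifts and turns the pose as measured when the row begins, along the tool's axes as they then stand; what a row does not reach is not made up. A row lasts 1/12 s, in which the tool goes at most 41.7 mm and 7.16 degrees, less where a joint would pass 70% of its speed; a pose out of reach is approached as far as the arm can. A call is refused whole if a number of a shift passes 41.7 or a number of a turn 0.125, either way. A call with a gripper value outside its range is refused whole. The fingers move at their own pace and stop on an object; "newtons" is the grip in N (left out, the last holds). Time passes only in rows, so rows that do not move let the fingers close. It gives the time, the measured TCP pose, the force and the opening at its end, in the units of the state.
- manip.observe(): the state, without advancing time (a new reading comes with each control period).
- manip.get_image(name): name is "scene" or "top" or "wrist"; returns (picture, depth): 480x640x3 uint8, blue, green, red; 480x640 float32, m along the optical axis (not along the pixel's ray), 0 where there is no reading.
- manip.camera_model(name): a dict with "fov_y" (degrees; the focal length in pixels is half the picture's height over the tangent of half this angle, whatever the lens; pixels are square), "cx", "cy" (the principal point, pixels), "D" ([k1, k2, p1, p2, k3] as OpenCV has them; the pictures are not rectified), "R" (3x3) and "t" (3): a world point X has camera coordinates R X + t. Camera axes: x right, y down, z forward; pixel columns grow to the right and rows downward; lengths in m; the calibration is good to about 2 mm. A picture is of the moment at which its call begins: read the wrist's pose just before it. camera_model takes no time and is no camera call; for the wrist camera it gives the pose at the moment of the call.
- manip.finish_job(): hands the job in, once; it reports no verdict.
The state is a dict: "clock": time; "joints": joint angles; "joint_velocities": joint speeds; "joint_torque": joint torques, N m; "position": TCP position; "ee_rot": TCP orientation; "contact_force": force on the tool from outside, world axes, zero at the start; "moment": the same for the moment, N m; "opening": finger opening in m.
Only numpy, scipy, OpenCV 4.12 (cv2) and the standard library are available. Lean on these libraries where they do the work, as an engineer would, in place of code of your own. Each camera call takes 0.05 s, during which the arm holds its last target. There are 200 camera calls.

## Working session

There is one attempt and no reset: what is moved stays moved. The work goes in short steps, Python scripts to look and compute and a tool call to move; the robot and the scene stay as the last step left them, time stands still between calls to the robot, and variables do not carry over. Pictures are saved under pics/ and viewed, about 8 in all and at most 12, crops included, and the job is handed in when it is done.

Besides the shell and the picture viewer there is one more tool, called as a command line: name --argument value ..., lists and objects as JSON in quotes. jog_arm: Moves the arm, as the interface text tells. Its arguments: {"type":"object","properties":{"translation":{"type":"array","items":{"type":"array","items":{"type":"number"}}},"delta_rot":{"type":"array","items":{"type":"array","items":{"type":"number"}}},"gripper":{"type":"array","items":{"type":"number"}},"newtons":{"type":"number"}},"required":["translation","delta_rot","gripper"]}

```bash
mkdir -p pics; ls; cat > h.py <<'E'
import numpy as np, cv2
from plant import manip
from scipy.spatial.transform import Rotation as Rn
def cam(n):
    m=manip.camera_model(n); f=240/np.tan(np.radians(m["fov_y"]/2))
    K=np.array([[f,0,m["cx"]],[0,f,m["cy"]],[0,0,1.]])
    return K,np.array(m["D"],float),np.array(m["R"]),np.array(m["t"])
def ray(c,uv):
    K,D,R,t=c; p=cv2.undistortPoints(np.array(uv,float).reshape(-1,1,2),K,D).reshape(-1,2)
    return -R.T@t,(np.c_[p,np.ones(len(p))]),R
def onplane(c,uv,z):
    o,d,R=ray(c,uv); w=d@R; return o+w*((z-o[2])/w[:,2])[:,None]
def atdepth(c,uv,dep):
    o,d,R=ray(c,uv); return o+(d*np.array(dep).reshape(-1,1))@R
def proj(c,X):
    K,D,R,t=c; return cv2.projectPoints(np.array(X,float).reshape(-1,1,3),cv2.Rodrigues(R)[0],t,K,D)[0].reshape(-1,2)
def cloud(c,dep):
    v,u=np.mgrid[0:480,0:640]; P=atdepth(c,np.c_[u.ravel(),v.ravel()],dep.ravel()).reshape(480,640,3)
    P[dep<=0]=np.nan; return P
E
python3 - <<'E'
from h import *
print(manip.observe())
for n in ("scene","top"):
    c=cam(n); im,d=manip.get_image(n); cv2.imwrite(f"pics/{n}0.png",im); np.savez(f"{n}0.npz",im=im,d=d)
    print(n,c[0][0,0],-c[2].T@c[3],c[2][2],(d>0).mean())
E
```

```text
pics
{'clock': 0.0, 'joints': array([ 1.06383535,  0.53715225, -0.00441454,  1.53885197,  0.00258087,
        1.06729866, -0.07118966]), 'joint_velocities': array([-0.00125076,  0.00107445, -0.00201656,  0.00013909, -0.00135576,
        0.00017005,  0.00076657]), 'joint_torque': array([ 5.71936584e-05, -5.83419442e+01,  1.04887370e+00, -2.59103984e+01,
        1.23887192e-02,  9.39117424e-03,  7.06702696e-09]), 'position': array([ 0.27703367, -0.58735411,  0.24743055]), 'ee_rot': array([-3.13989242e+00,  1.20827241e-04,  4.40813373e-01]), 'contact_force': array([ 0.07079035,  0.52086939, -0.32528462]), 'moment': array([-0.02180421, -0.03350955,  0.04723573]), 'opening': 0.08521663610304747}
scene 602.9173946820729 [0.13275459 0.56608369 0.68651787] [ 0.37448986 -0.68487899 -0.62505849] 0.99607421875
top 513.3769797228165 [ 0.34822543 -0.0958952   1.04393715] [ 0.14405555 -0.01531216 -0.98945113] 0.9960970052083333
```

View pics/top0.png

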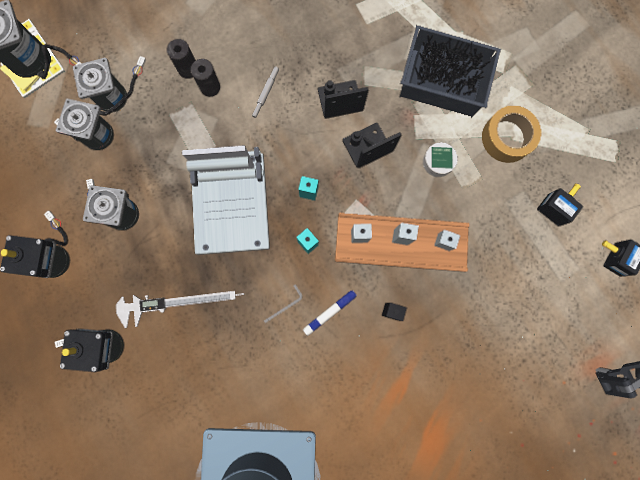

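View pics/scene0.png

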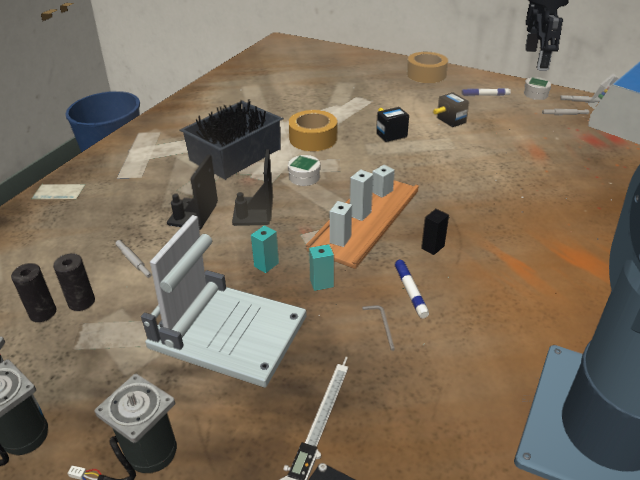

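Top view: sine plate with base corners near (195,252)/(268,248) and lines around (230,210). Steel blocks are at (362,231), (407,231) and (450,239) on the stand. Possible mix-ups are turquoise blocks at (309,187) and (308,240), and a black one at (394,311). In the scene view the row reads (341,222), tall (361,193), short (383,180), so the mid block should be top (362,231). I'll check this by height.

```bash
python3 - <<'E'
from h import *
z=np.load("top0.npz"); im,d=z["im"],z["d"]; c=cam("top"); P=cloud(c,d)
hsv=cv2.cvtColor(im,cv2.COLOR_BGR2HSV)
for (u,v) in [(362,231),(407,231),(450,239)]:
    w=np.s_[v-22:v+23,u-22:u+23]; Q=P[w]; zt=np.nanpercentile(Q[...,2],97)
    h=np.nanmedian(Q[...,2][Q[...,2]>zt-.012]); m=(abs(Q[...,2]-h)<.006).astype(np.uint8)
    n,l,st,ce=cv2.connectedComponentsWithStats(m); k=1+np.argmax(st[1:,4])
    cn=cv2.findContours((l==k).astype(np.uint8),0,2)[0][0].reshape(-1,2)+[u-22,v-22]
    X=onplane(c,cn,h)[:,:2]*1000; r=cv2.minAreaRect(X.astype(np.float32)); print(u,v,"top z",h,"->height",h-.012,r)
# base
m=((abs(P[...,2]-.018)<.006)).astype(np.uint8); roi=np.zeros_like(m); roi[140:265,170:290]=1; m&=roi
n,l,st,ce=cv2.connectedComponentsWithStats(m); k=1+np.argmax(st[1:,4]); print(st[k])
cn=cv2.findContours((l==k).astype(np.uint8),0,2)[0][0].reshape(-1,2)
X=onplane(c,cn,.018)[:,:2]*1000; r=cv2.minAreaRect(X.astype(np.float32)); print("base",r,cv2.boxPoints(r))
# stand
Q=P[205:280,325:480]; m=(abs(Q[...,2]-.012)<.004)
big=cv2.resize(im[135:275,175:475],None,fx=2.6,fy=2.6,interpolation=cv2.INTER_CUBIC); cv2.imwrite("pics/crop1.png",big)
# plate free edge: top z
R=P[140:200,170:290]; print("plate zmax",np.nanpercentile(R[...,2],[99,99.8])); i=R[...,2]>.14; print(np.nanmin(R[i],0),np.nanmax(R[i],0),i.sum())
E
```

```text
362 231 top z 0.0811532754407085 ->height 0.0691532754407085 ((491.9801025390625, -185.24514770507812), (28.780223846435547, 32.714866638183594), 1.8622914552688599)
407 231 top z 0.09678765467303985 ->height 0.08478765467303985 ((492.31103515625, -269.7244567871094), (34.80438995361328, 28.75847816467285), 82.30229949951172)
450 239 top z 0.060227044545065334 ->height 0.04822704454506534 ((485.1563415527344, -356.1234130859375), (35.11085891723633, 28.897239685058594), 73.18523406982422)
[ 192  153   78  102 5290]
base ((551.3883666992188, 81.39138793945312), (199.53285217285156, 150.32106018066406), 6.341344833374023) [[443.9308    145.0727   ]
 [460.53394    -4.3286266]
 [658.84595    17.710083 ]
 [642.2428    167.1114   ]]
plate zmax [0.16818152 0.1698459 ]
[0.59870185 0.03267767 0.14004614] [0.62601253 0.14451776 0.17141941] 588
```

View pics/crop1.png

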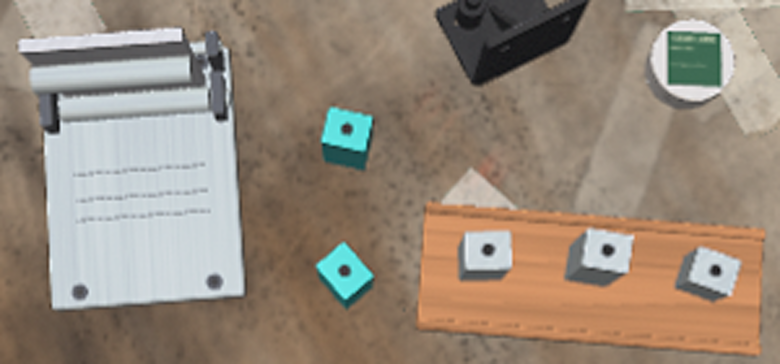

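Depth gives 69, 85 and 48 mm block heights, so the mid block is the one at pixel (362,231), world (492,-185), yaw 1.9°. The base fits 199.5×150.3 mm at yaw 6.3°, with spot_45 ≈ (536,80). Moving over the block now.

jog_arm --translation '[[0,0,0],[0,0,0],[0,0,0],[0,0,0],[19,-33,4],[19,-33,4],[19,-33,4],[19,-33,4],[19,-33,4],[19,-33,4],[19,-33,4],[19,-33,4]]' --delta_rot '[[0,0,0.102],[0,0,0.102],[0,0,0.102],[0,0,0.102],[0,0,0],[0,0,0],[0,0,0],[0,0,0],[0,0,0],[0,0,0],[0,0,0],[0,0,0]]' --gripper '[0.4,0.4,0.4,0.4,0.4,0.4,0.4,0.4,0.4,0.4,0.4,0.4]' --newtons 60

```text
clock: 1.1
position: [0.4223, -0.319, 0.2092]
ee_rot: [-3.141, 0.009, -0.007]
contact_force: [0.1, -0.8, -0.3]
opening: 0.0597
```

```bash
cat >> h.py <<'E'
def to(target,yaw=None,pitch=None):
    s=manip.observe(); R=Rn.from_euler("xyz",s["ee_rot"]).as_matrix()
    print("t",s["clock"],"pos",s["position"].round(4),"rpy",s["ee_rot"].round(3),"F",s["contact_force"].round(1),"open",round(s["opening"],4))
    print("tool mm",(R.T@(np.array(target)-s["position"])*1000).round(1))
    if yaw is not None: 
        Rt=Rn.from_euler("xyz",[np.pi,pitch or 0,yaw]).as_matrix(); print("rotvec",Rn.from_matrix(R.T@Rt).as_rotvec().round(3))
E
python3 -c "
from h import *
to([.492,-.185,.16],.033)"
```

```text
t 1.1 pos [ 0.4223 -0.319   0.2092] rpy [-3.141  0.009 -0.007] F [ 0.1 -0.8 -0.3] open 0.0597
tool mm [  69.2 -134.5   48.7]
rotvec [-0.001  0.009 -0.04 ]
```

jog_arm --translation '[[18,-34,4],[18,-34,4],[18,-34,4],[15,-31,4],[0,0,30],[0,0,0]]' --delta_rot '[[0,0,-0.02],[0,0,-0.02],[0,0,0],[0,0,0],[0,0,0],[0,0,0]]' --gripper '[0.4,0.4,0.4,0.4,0.4,0.4]'

```text
clock: 1.6
position: [0.4946, -0.1664, 0.1604]
ee_rot: [-3.136, 0.007, 0.049]
contact_force: [-1.4, -0.3, -0.0]
opening: 0.06
```

```bash
python3 - <<'E'
from h import *
to([.492,-.185,.16],.033)
c=cam("wrist"); im,d=manip.get_image("wrist"); cv2.imwrite("pics/w1.png",im); P=cloud(c,d)
m=(abs(P[...,2]-.082)<.007).astype(np.uint8)
n,l,st,ce=cv2.connectedComponentsWithStats(m)
for k in range(1,n):
    if st[k,4]>400:
        cn=cv2.findContours((l==k).astype(np.uint8),0,2)[0][0].reshape(-1,2)
        print(st[k],np.nanmedian(P[...,2][l==k]),cv2.minAreaRect((onplane(c,cn,.0827)[:,:2]*1000).astype(np.float32)))
E
```

```text
t 1.6 pos [ 0.4946 -0.1664  0.1604] rpy [-3.136  0.007  0.049] F [-1.4 -0.3 -0. ] open 0.06
tool mm [-3.5 18.5  0.4]
rotvec [-0.006  0.007  0.016]
[ 320  229   54   44 2281] 0.08250123850806967 ((497.9046325683594, -185.6369171142578), (29.50579261779785, 33.73328399658203), 2.973024368286133)
[443 232  71  47 710] 0.0823445258028475 ((505.4426574707031, -264.43157958984375), (27.765058517456055, 44.123130798339844), 33.41579055786133)
```

View pics/w1.png

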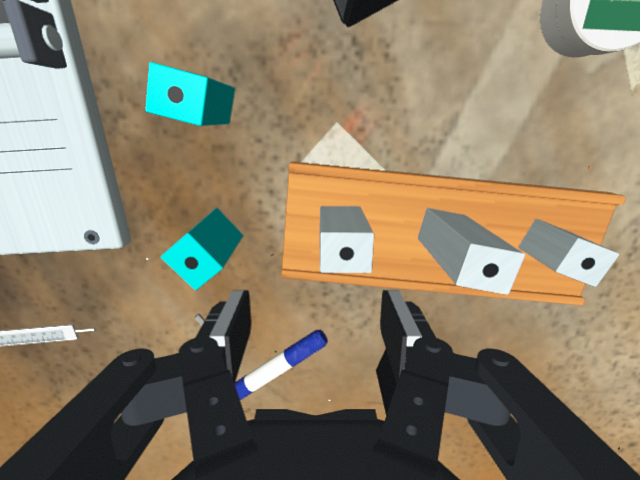

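The wrist view shows the mid block at (346,253), tall at (490,270) and short at (588,263). The mid block is confirmed by order and height, at (495±3, -185). Sliding over and descending.

jog_arm --translation '[[0,12,0],[0,6,0],[0,0,0],[0,0,25],[0,0,25],[0,0,20],[0,0,15],[0,0,10],[0,0,5],[0,0,0]]' --delta_rot '[[-0.006,0.007,0],[0,0,0],[0,0,0],[0,0,0],[0,0,0],[0,0,0],[0,0,0],[0,0,0],[0,0,0],[0,0,0]]' --gripper '[0.4,0.4,0.4,0.4,0.4,0.4,0.4,0.4,0.4,0.4]'

```text
clock: 2.48
position: [0.5031, -0.2012, 0.0702]
ee_rot: [3.131, -0.021, 0.03]
contact_force: [1.2, 1.2, -0.8]
opening: 0.0597
```

```bash
python3 - <<'E'
from h import *
to([.495,-.185,.057],.045)
E
```

```text
t 2.4833 pos [ 0.5031 -0.2012  0.0702] rpy [ 3.131 -0.021  0.03 ] F [ 1.2  1.2 -0.8] open 0.0597
tool mm [ -7.9 -16.6  12.9]
rotvec [ 0.011 -0.021 -0.015]
```

jog_arm --translation '[[0,0,0],[0,0,0],[0,0,0]]' --delta_rot '[[0,0,0],[0,0,0],[0,0,0]]' --gripper '[0.4,0.4,0.4]'

```text
clock: 2.73
position: [0.5037, -0.2027, 0.0721]
ee_rot: [3.13, -0.023, 0.028]
contact_force: [-0.3, 1.1, -0.9]
opening: 0.0595
```

```bash
python3 - <<'E'
from h import *
to([.495,-.185,.057],.045)
c=cam("wrist"); im,d=manip.get_image("wrist"); cv2.imwrite("pics/w2.png",im); P=cloud(c,d)
m=(abs(P[...,2]-.082)<.005).astype(np.uint8)
n,l,st,ce=cv2.connectedComponentsWithStats(m)
for k in range(1,n):
    if st[k,4]>1000:
        cn=cv2.findContours((l==k).astype(np.uint8),0,2)[0][0].reshape(-1,2)
        print(st[k],np.nanmedian(P[...,2][l==k]),cv2.minAreaRect((onplane(c,cn,.0827)[:,:2]*1000).astype(np.float32)))
E
```

```text
t 2.7333 pos [ 0.5037 -0.2027  0.0721] rpy [ 3.13  -0.023  0.028] F [-0.3  1.1 -0.9] open 0.0595
tool mm [ -8.5 -18.1  14.7]
rotvec [ 0.012 -0.023 -0.017]
[ 245  314   87   72 5722] 0.08349920609979887 ((498.0130615234375, -192.07566833496094), (32.97418975830078, 33.863548278808594), 2.356549024581909)
[ 439  314  101   32 1272] 0.08212509144007946 ((506.518310546875, -271.5163879394531), (39.70425033569336, 13.731771469116211), 82.1275863647461)
```

View pics/w2.png

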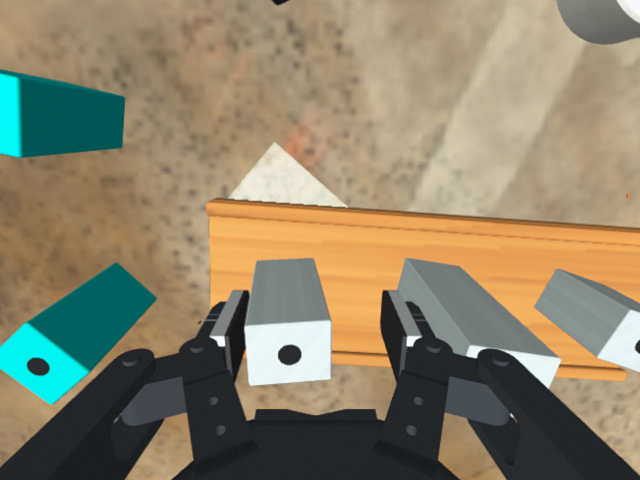

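The wrist view shows the left finger at (237,330) close against the block (290,350), because I overshot about 17 mm in y. The block slid a few mm and still stands; the tall block at (500,370) is untouched. Correcting gently.

jog_arm --translation '[[-2,-4,0],[-2,-4,0],[-2,-2,0],[0,0,0]]' --delta_rot '[[0.006,-0.012,-0.008],[0.006,-0.012,-0.008],[0,0,0],[0,0,0]]' --gripper '[0.4,0.4,0.4,0.4]'

```text
clock: 3.12
position: [0.498, -0.1932, 0.0737]
ee_rot: [3.14, 0.0, 0.045]
contact_force: [0.2, 0.0, 0.3]
opening: 0.06
```

```bash
python3 - <<'E'
from h import *
to([.497,-.192,.057],.045)
print(manip.observe()["joint_velocities"].round(3))
E
```

```text
t 3.1167 pos [ 0.498  -0.1932  0.0737] rpy [3.14  0.    0.045] F [0.2 0.  0.3] open 0.06
tool mm [-1.  -1.2 16.7]
rotvec [0.001 0.    0.   ]
[-0.002 -0.     0.    -0.019  0.002  0.009  0.006]
```

jog_arm --translation '[[0,0,5],[0,0,5],[0,0,5],[0,0,2],[0,0,0],[0,0,0],[0,0,0],[0,0,0],[0,0,0],[0,0,0]]' --delta_rot '[[0,0,0],[0,0,0],[0,0,0],[0,0,0],[0,0,0],[0,0,0],[0,0,0],[0,0,0],[0,0,0],[0,0,0]]' --gripper '[0.4,0.4,0.4,0.4,0.4,-0.5,-0.5,-0.5,-0.5,-0.5]' --newtons 60

```text
clock: 3.95
position: [0.5014, -0.1918, 0.0575]
ee_rot: [3.14, -0.005, 0.047]
contact_force: [0.5, 1.8, 1.7]
opening: 0.0334
```

```bash
python3 - <<'E'
from h import *
to([.497,-.192,.057],.045)
E
```

```text
t 3.95 pos [ 0.5014 -0.1918  0.0575] rpy [ 3.14  -0.005  0.047] F [0.5 1.8 1.7] open 0.0334
tool mm [-4.4  0.   0.4]
rotvec [ 0.001 -0.005  0.002]
```

jog_arm --translation '[[0,0,-10],[0,0,-20],[0,0,-25],[0,0,-25],[0,0,-20],[3,-10,0],[6,-25,0],[6,-30,0],[6,-30,0],[6,-30,0],[6,-30,0],[6,-25,0]]' --delta_rot '[[0,0,0],[0,0,0],[0,0,0],[0,0,0],[0,0,0],[0,0,-0.01],[0,0,-0.01],[0,0,-0.01],[0,0,-0.01],[0,0,-0.01],[0,0,-0.01],[0,0,0]]' --gripper '[-0.5,-0.5,-0.5,-0.5,-0.5,-0.5,-0.5,-0.5,-0.5,-0.5,-0.5,-0.5]'

```text
clock: 4.95
position: [0.5146, -0.0101, 0.1526]
ee_rot: [3.138, 0.016, 0.094]
contact_force: [0.0, 0.9, -4.8]
opening: 0.0338
```

```bash
python3 - <<'E'
from h import *
to([.540,.080,.14],.11)
E
```

```text
t 4.95 pos [ 0.5146 -0.0101  0.1526] rpy [3.138 0.016 0.094] F [ 0.   0.9 -4.8] open 0.0338
tool mm [ 34.  -87.3  11.7]
rotvec [ 0.003  0.016 -0.016]
```

jog_arm --translation '[[8,-22,0],[8,-20,0],[6,-14,0],[4,-8,0],[2,-3,0],[0,0,0],[0,0,0]]' --delta_rot '[[0,0.008,-0.006],[0,0.008,0],[0,0,0],[0,0,0],[0,0,0],[0,0,0],[0,0,0]]' --gripper '[-0.5,-0.5,-0.5,-0.5,-0.5,-0.5,-0.5]'

```text
clock: 5.53
position: [0.5285, 0.0736, 0.1438]
ee_rot: [-3.141, 0.014, 0.116]
contact_force: [0.3, 0.0, -4.7]
opening: 0.033
```

```bash
python3 - <<'E'
from h import *
to([.540,.080,.10],.11)
c=cam("wrist"); im,d=manip.get_image("wrist"); cv2.imwrite("pics/w3.png",im); P=cloud(c,d)
s=manip.observe(); zt=s["position"][2]-.0455+.0707; print("expected block top",zt)
m=(abs(P[...,2]-zt)<.006).astype(np.uint8)
n,l,st,ce=cv2.connectedComponentsWithStats(m)
for k in range(1,n):
    if st[k,4]>800:
        cn=cv2.findContours((l==k).astype(np.uint8),0,2)[0][0].reshape(-1,2)
        print(st[k],np.nanmedian(P[...,2][l==k]),cv2.minAreaRect((onplane(c,cn,zt)[:,:2]*1000).astype(np.float32)))
E
```

```text
t 5.5333 pos [0.5285 0.0736 0.1438] rpy [-3.141  0.014  0.116] F [ 0.3  0.  -4.7] open 0.033
tool mm [12.8 -5.  43.6]
rotvec [-0.     0.014  0.006]
expected block top 0.1690342173170569
[   91    61   418    43 16326] 0.1681224145436996 ((619.0419921875, 88.24652099609375), (9.746932029724121, 109.65278625488281), 6.3370490074157715)
[ 202  326  228   78 8907] 0.1688542067274431 ((527.8389892578125, 73.35376739501953), (33.31501388549805, 79.43811798095703), 6.673720836639404)
```

View pics/w3.png

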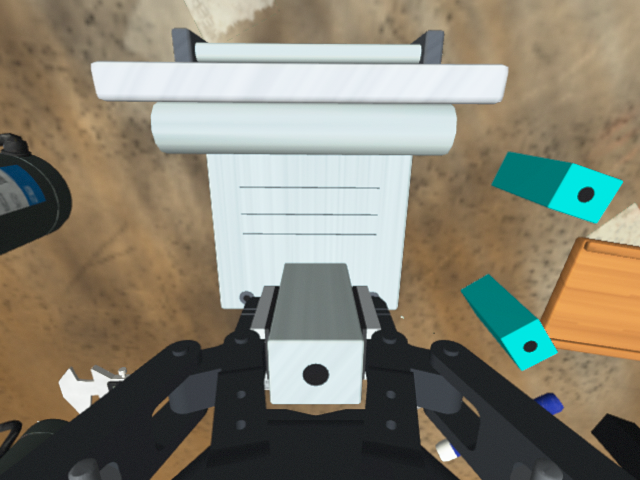

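The wrist view shows the block gripped (top face corners about (268,340)–(363,404)), the middle line at (309,214), the roller at row 128 and the plate's free edge at rows 62–100. I'll cast those pixels.

```bash
python3 - <<'E'
from h import *
c=cam("wrist"); to([.54,.08,.1],.11)
zt=manip.observe()["position"][2]+.0252
q=onplane(c,[(268,340),(363,340),(363,403),(268,405)],zt); print(q.round(4),q.mean(0))
print("lines",onplane(c,[(309,187),(309,214),(309,234),(242,214),(377,215)],.018).round(4))
u=np.array([np.cos(.1107),np.sin(.1107)]); h=np.array([.6061,.0875]); print("spot from base fit",h-.0707*u)
E
```

```text
t 5.5833 pos [0.5284 0.0732 0.1438] rpy [-3.141  0.014  0.116] F [ 0.4  0.1 -6.1] open 0.0333
tool mm [12.9 -5.4 43.7]
rotvec [-0.     0.014  0.006]
[[0.5368 0.0905 0.169 ]
 [0.5406 0.058  0.169 ]
 [0.5133 0.0535 0.169 ]
 [0.5082 0.0885 0.169 ]] [0.52474039 0.07261481 0.16903422]
lines [[0.5611 0.0816 0.018 ]
 [0.5405 0.0794 0.018 ]
 [0.5244 0.0776 0.018 ]
 [0.5346 0.1301 0.018 ]
 [0.5456 0.0278 0.018 ]]
spot from base fit [0.53583275 0.07968949]
```

jog_arm --translation '[[5,-2,4],[5,-2,10],[4,-2,12],[1,0,12],[0,0,12],[0,0,10],[0,0,6],[0,0,3],[0,0,0],[0,0,0]]' --delta_rot '[[0,0.007,0.003],[0,0.007,0.003],[0,0,0],[0,0,0],[0,0,0],[0,0,0],[0,0,0],[0,0,0],[0,0,0],[0,0,0]]' --gripper '[-0.5,-0.5,-0.5,-0.5,-0.5,-0.5,-0.5,-0.5,-0.5,-0.5]'

```text
clock: 6.42
position: [0.5447, 0.0753, 0.0655]
ee_rot: [3.139, -0.0, 0.1]
contact_force: [-1.1, 0.5, -4.9]
opening: 0.0332
```

```bash
python3 - <<'E'
from h import *
to([.543,.080,.0635],.11)
E
```

```text
t 6.4167 pos [0.5447 0.0753 0.0655] rpy [ 3.139 -0.     0.1  ] F [-1.1  0.5 -4.9] open 0.0332
tool mm [-1.2 -4.9  2. ]
rotvec [ 0.003 -0.    -0.01 ]
```

jog_arm --translation '[[-1,-3,0],[-1,0,1],[0,0,1],[0,0,1],[0,0,0],[0,0,0]]' --delta_rot '[[0.003,0,-0.01],[0,0,0],[0,0,0],[0,0,0],[0,0,0],[0,0,0]]' --gripper '[-0.5,-0.5,-0.5,-0.5,-0.5,-0.5]'

```text
clock: 6.92
position: [0.5439, 0.0788, 0.0645]
ee_rot: [-3.141, -0.005, 0.111]
contact_force: [0.1, 0.4, -5.3]
opening: 0.0333
```

```bash
python3 - <<'E'
from h import *
to([.543,.080,.0635],.11)
E
```

```text
t 6.9167 pos [0.5439 0.0788 0.0645] rpy [-3.141 -0.005  0.111] F [ 0.1  0.4 -5.3] open 0.0333
tool mm [-0.8 -1.3  1. ]
rotvec [-0.001 -0.005  0.001]
```

jog_arm --translation '[[0,0,1.5],[0,0,1.5],[0,0,1.5],[0,0,1]]' --delta_rot '[[0,-0.004,0],[0,0,0],[0,0,0],[0,0,0]]' --gripper '[-0.5,-0.5,-0.5,-0.5]'

```text
clock: 7.25
position: [0.5442, 0.0789, 0.0635]
ee_rot: [-3.141, 0.0, 0.111]
contact_force: [-2.0, -0.5, 1.1]
opening: 0.0334
```

Contact: the vertical force has reversed. Releasing to about 47 mm and rising.

jog_arm --translation '[[0,0,0],[0,0,0],[0,0,0],[0,0,0],[0,0,-10],[0,0,-20],[0,0,-25],[0,0,-25],[-5,0,-20],[-10,0,-10],[0,0,0],[0,0,0]]' --delta_rot '[[0,0,0],[0,0,0],[0,0,0],[0,0,0],[0,0,0],[0,0,0],[0,0,0],[0,0,0],[0,0,0],[0,0,0],[0,0,0],[0,0,0]]' --gripper '[0.15,0.15,0.15,0.15,0.15,0.15,0.15,0.15,0.15,0.15,0.15,0.15]'

```text
clock: 8.25
position: [0.5326, 0.0778, 0.1844]
ee_rot: [-3.141, -0.008, 0.11]
contact_force: [0.1, 0.0, 0.5]
opening: 0.0493
```

```bash
python3 - <<'E'
from h import *
to([.543,.080,.16],.11)
c=cam("wrist"); im,d=manip.get_image("wrist"); cv2.imwrite("pics/w4.png",im); P=cloud(c,d)
m=(abs(P[...,2]-.0887)<.006).astype(np.uint8)
n,l,st,ce=cv2.connectedComponentsWithStats(m)
for k in range(1,n):
    if st[k,4]>800:
        cn=cv2.findContours((l==k).astype(np.uint8),0,2)[0][0].reshape(-1,2)
        print(st[k],np.nanmedian(P[...,2][l==k]),cv2.minAreaRect((onplane(c,cn,.0887)[:,:2]*1000).astype(np.float32)))
ct=cam("top"); im,d=manip.get_image("top"); cv2.imwrite("pics/t4.png",cv2.resize(im[130:280,165:325],None,fx=4,fy=4,interpolation=cv2.INTER_CUBIC))
E
```

```text
t 8.25 pos [0.5326 0.0778 0.1844] rpy [-3.141 -0.008  0.11 ] F [0.1 0.  0.5] open 0.0493
tool mm [10.4 -1.  24.5]
rotvec [-0.001 -0.008  0.   ]
[ 291  216   50   40 1958] 0.08851883198485203 ((540.2783813476562, 78.37744903564453), (28.139719009399414, 33.75566864013672), 6.345128059387207)
```

View pics/w4.png

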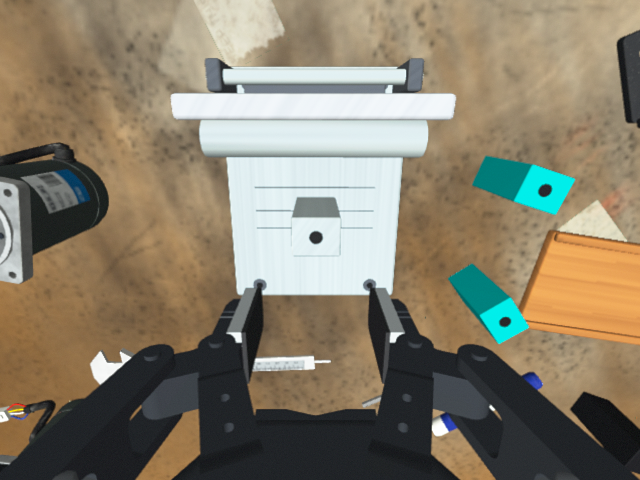

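The block stands at (540.3, 78.4), top z 88.5 mm, aligned at 6.3°, with the middle line behind it at about (315,210) and the wrist-measured line at 540.5. The placement is good. Next I turn the tool so the jaws lie along the base x, with the fingers straddling the free edge.

```bash
python3 - <<'E'
from h import *
s=manip.observe(); print(s["joints"].round(3))
c=cam("wrist"); im,d=manip.get_image("wrist"); P=cloud(c,d)
m=(P[...,2]>.160)&(P[...,0]>.58); m=m.astype(np.uint8); n,l,st,ce=cv2.connectedComponentsWithStats(m); k=1+np.argmax(st[1:,4])
cn=cv2.findContours((l==k).astype(np.uint8),0,2)[0][0].reshape(-1,2); zz=np.nanmedian(P[...,2][l==k])
print(st[k],zz,cv2.minAreaRect((onplane(c,cn,zz)[:,:2]*1000).astype(np.float32)))
q=onplane(c,[(315,210),(257,210),(375,211)],.018); print(q)
E
```

```text
[-0.136  0.431 -0.117  1.893  0.067  0.815 -1.748]
[ 169   92  288   27 7660] 0.16807581890350037 ((619.1117553710938, 88.406005859375), (9.417889595031738, 110.69779205322266), 6.318689346313477)
[[0.54057321 0.079046   0.018     ]
 [0.53494081 0.12973014 0.018     ]
 [0.54549229 0.02648765 0.018     ]]
```

jog_arm --translation '[[0,0,-20],[0,0,-20],[0,0,0],[0,0,0],[0,0,0],[0,0,0],[0,0,0],[0,0,0],[0,0,0],[0,0,0],[0,0,0],[0,0,0]]' --delta_rot '[[0,0,-0.12],[0,0,-0.12],[0,0,-0.12],[0,0,-0.12],[0,0,-0.12],[0,0,-0.12],[0,0,-0.12],[0,0,-0.12],[0,0,-0.12],[0,0,-0.12],[0,0,-0.12],[0,0,-0.12]]' --gripper '[-0.39,-0.39,-0.39,-0.39,-0.39,-0.39,-0.39,-0.39,-0.39,-0.39,-0.39,-0.39]' --newtons 20

```text
clock: 9.4
position: [0.5285, 0.0774, 0.2107]
ee_rot: [-3.124, -0.001, 1.606]
contact_force: [-0.6, -0.7, 0.3]
opening: 0.0262
```

```bash
python3 - <<'E'
from h import *
to([.619,.088,.21],1.681)
E
```

```text
t 9.4 pos [0.5285 0.0774 0.2107] rpy [-3.124e+00 -1.000e-03  1.606e+00] F [-0.6 -0.7  0.3] open 0.0262
tool mm [ 7.4 90.8 -0.9]
rotvec [-0.018 -0.001 -0.075]
```

jog_arm --translation '[[0,0,0],[0,10,0],[0,18,0],[0,20,0],[0,18,0],[0,12,0],[0,6,0],[0,0,0],[0,0,0],[0,0,0]]' --delta_rot '[[-0.009,0,-0.04],[-0.009,0,-0.035],[0,0,0],[0,0,0],[0,0,0],[0,0,0],[0,0,0],[0,0,0],[0,0,0],[0,0,0]]' --gripper '[-0.39,-0.39,-0.39,-0.39,-0.39,-0.39,-0.39,-0.39,-0.39,-0.39]'

```text
clock: 10.23
position: [0.6106, 0.0861, 0.1971]
ee_rot: [-3.121, -0.005, 1.692]
contact_force: [0.2, 0.3, -0.1]
opening: 0.026
```

```bash
python3 - <<'E'
from h import *
to([.619,.088,.21],1.681)
E
```

```text
t 10.2333 pos [0.6106 0.0861 0.1971] rpy [-3.121 -0.005  1.692] F [ 0.2  0.3 -0.1] open 0.026
tool mm [  0.9   8.3 -13.1]
rotvec [-0.021 -0.004  0.011]
```

jog_arm --translation '[[0,5,-3],[0,4,-2],[0,0,0],[0,0,0]]' --delta_rot '[[-0.01,-0.004,0.006],[-0.01,0,0.005],[0,0,0],[0,0,0]]' --gripper '[-0.39,-0.39,-0.39,-0.39]'

```text
clock: 10.57
position: [0.6186, 0.087, 0.2024]
ee_rot: [3.141, 0.001, 1.68]
contact_force: [0.2, -0.5, 0.0]
opening: 0.0262
```

```bash
python3 - <<'E'
from h import *
to([.619,.088,.162],1.681)
c=cam("wrist"); im,d=manip.get_image("wrist"); cv2.imwrite("pics/w5.png",im)
print(proj(c,[[.6191,.0884,.168]]))
E
```

```text
t 10.5667 pos [0.6186 0.087  0.2024] rpy [3.141e+00 1.000e-03 1.680e+00] F [ 0.2 -0.5  0. ] open 0.0262
tool mm [ 1.   0.5 40.4]
rotvec [ 0.     0.001 -0.001]
[[315.21925772 282.57564731]]
```

View pics/w5.png

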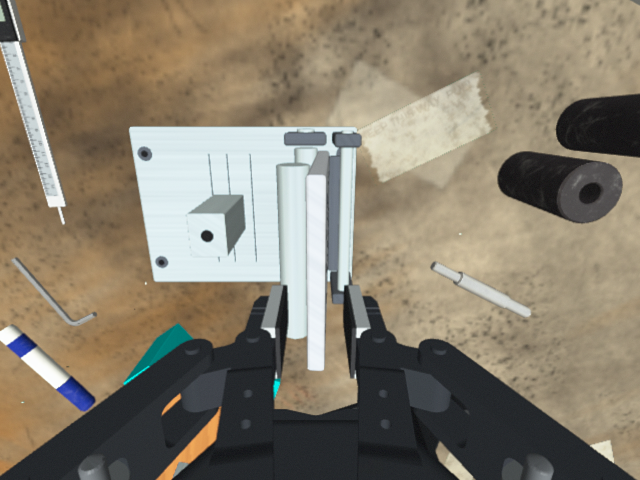

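The wrist view shows the free edge (cols 308–326) midway between the finger pads (284 and 347), with the block at (207,236) still standing. Lowering over the edge.

jog_arm --translation '[[0,0,6],[0,0,10],[0,0,10],[0,0,6],[0,0,3],[0,0,0],[0,0,0]]' --delta_rot '[[0,0,0],[0,0,0],[0,0,0],[0,0,0],[0,0,0],[0,0,0],[0,0,0]]' --gripper '[-0.39,-0.39,-0.39,-0.39,-0.39,-0.39,-0.39]'

```text
clock: 11.2
position: [0.6174, 0.0867, 0.1624]
ee_rot: [-3.139, 0.001, 1.681]
contact_force: [-0.2, -0.3, -0.3]
opening: 0.0261
```

```bash
python3 - <<'E'
from h import *
to([.619,.088,.162],1.681)
print(manip.observe()["joints"].round(3))
E
```

```text
t 11.2 pos [0.6174 0.0867 0.1624] rpy [-3.139e+00  1.000e-03  1.681e+00] F [-0.2 -0.3 -0.3] open 0.0261
tool mm [1.2 1.8 0.4]
rotvec [-0.002  0.001 -0.   ]
[ 0.073  0.627 -0.405  1.659  0.295  0.919 -0.335]
```

jog_arm --translation '[[0,0,0],[0,0,0],[0,-3,0],[0,-4,0],[0,-4,0],[0,-4,0],[0,-4,0],[0,-4,0],[0,-4,0],[0,-3,0],[0,0,0]]' --delta_rot '[[0,0,0],[0,0,0],[-0.015,0,0],[-0.015,0,0],[-0.015,0,0],[-0.015,0,0],[-0.015,0,0],[-0.015,0,0],[-0.015,0,0],[0,0,0],[0,0,0]]' --gripper '[-0.58,-0.58,-0.58,-0.58,-0.58,-0.58,-0.58,-0.58,-0.58,-0.58,-0.58]'

```text
clock: 12.12
position: [0.5881, 0.0837, 0.1645]
ee_rot: [3.02, -0.0, 1.68]
contact_force: [-0.5, 0.5, 1.0]
opening: 0.0179
```

```bash
cat >> h.py <<'E'
def edge(th,phi,ins=.006):
    u=np.array([np.cos(.1107),np.sin(.1107)]); h=np.array([.6061,.0875])
    x=-.14*np.cos(th)+.015*np.sin(th); z=.028+.14*np.sin(th)+.015*np.cos(th)
    x+=ins*np.sin(phi); z-=ins*np.cos(phi); return np.r_[h+u*x,z]
def st(th,phi):
    s=manip.observe(); R=Rn.from_euler("xyz",s["ee_rot"]).as_matrix(); z=R[:,2]
    u=np.array([np.cos(.1107),np.sin(.1107)]); print("base x",(s["position"][:2]-[.6061,.0875])@u*1000,"tilt",np.arctan2(z[:2]@u,-z[2]),"j",s["joints"].round(2))
    to(edge(th,phi))
E
python3 - <<'E'
from h import *
st(1.309,.12); print(edge(1.309,.12))
c=cam("scene"); im,d=manip.get_image("scene"); cv2.imwrite("pics/s6.png",cv2.resize(im[180:400,100:340],None,fx=2.5,fy=2.5))
P=cloud(c,d); np.save("Ps6.npy",P)
E
```

```text
base x -18.333870013692334 tilt 0.12194733675432244 j [ 0.08  0.52 -0.4   1.84  0.33  0.72 -0.39]
t 12.1167 pos [0.5881 0.0837 0.1645] rpy [ 3.02 -0.    1.68] F [-0.5  0.5  1. ] open 0.0179
tool mm [ 1.8 -3.1  3. ]
[0.58520163 0.08517705 0.16115512]
```

View pics/s6.png

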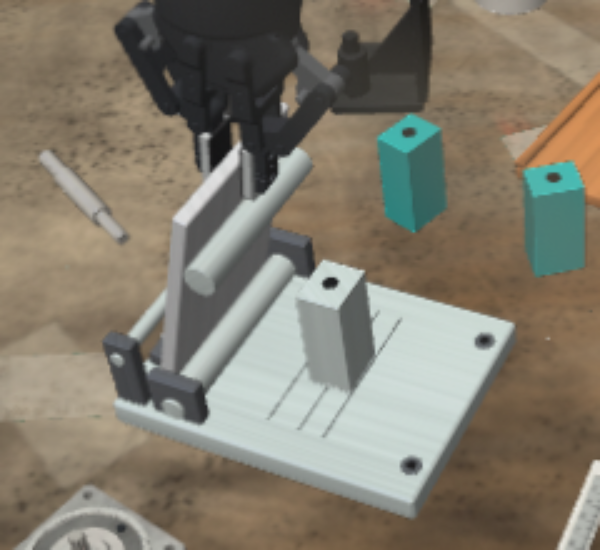

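The scene crop shows the fingers straddling the free edge at (240,160), the plate at about 75°, and the block upright on the middle line at (340,330). Continuing down to about 60°.

jog_arm --translation '[[0,-3,0.5],[0,-4,0.7],[0,-4,0.8],[0,-4,0.8],[0,-4,0.8],[0,-4,0.8],[0,-4,0.8],[0,-4,0.8],[0,-4,0.8],[0,-3,0.5],[0,-1,0],[0,0,0]]' --delta_rot '[[-0.01,0,0],[-0.01,0,0],[-0.01,0,0],[-0.01,0,0],[-0.01,0,0],[-0.01,0,0],[-0.01,0,0],[-0.01,0,0],[-0.01,0,0],[-0.01,0,0],[0,0,0],[0,0,0]]' --gripper '[-0.58,-0.58,-0.58,-0.58,-0.58,-0.58,-0.58,-0.58,-0.58,-0.58,-0.58,-0.58]'

```text
clock: 13.17
position: [0.5469, 0.0794, 0.1487]
ee_rot: [2.91, -0.001, 1.681]
contact_force: [0.7, 0.0, -2.3]
opening: 0.0178
```

```bash
python3 - <<'E'
from h import *
st(1.047,.22)
c=cam("scene"); im,d=manip.get_image("scene"); cv2.imwrite("pics/s7.png",cv2.resize(im[180:400,100:340],None,fx=2.5,fy=2.5))
E
```

```text
base x -59.72695279036112 tilt 0.23165381175865446 j [ 0.05  0.44 -0.36  2.05  0.41  0.48 -0.49]
t 13.1667 pos [0.5469 0.0794 0.1487] rpy [ 2.910e+00 -1.000e-03  1.681e+00] F [ 0.7  0.  -2.3] open 0.0178
tool mm [ 1.5  4.4 -1.2]
```

View pics/s7.png

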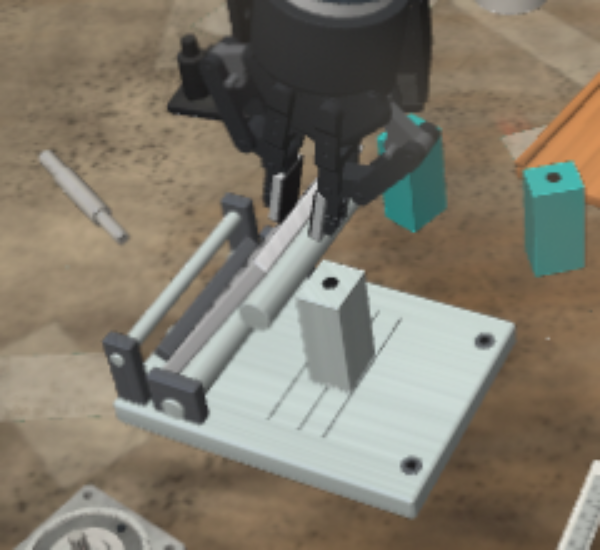

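The scene crop shows the plate at about 58°, resting on the robot-side finger near (320,225), with the roller at (270,305) above the upright block (335,285). Continuing slowly with a slightly wider gap.

jog_arm --translation '[[0,0,0],[0,-2,0.5],[0,-3,0.9],[0,-3,0.9],[0,-3,0.9],[0,-3,0.9],[0,-3,0.9],[0,-3,0.9],[0,-2,0.6],[0,-2,0.6],[0,-1,0],[0,0,0]]' --delta_rot '[[0,0,0],[-0.01,0,0],[-0.01,0,0],[-0.01,0,0],[-0.01,0,0],[-0.01,0,0],[-0.01,0,0],[-0.01,0,0],[0,0,0],[0,0,0],[0,0,0],[0,0,0]]' --gripper '[-0.54,-0.5,-0.46,-0.44,-0.44,-0.44,-0.44,-0.44,-0.44,-0.44,-0.44,-0.44]'

```text
clock: 14.22
position: [0.5266, 0.0774, 0.1362]
ee_rot: [2.825, -0.002, 1.68]
contact_force: [0.0, -0.3, -0.3]
opening: 0.0234
```

```bash
python3 - <<'E'
from h import *
st(.785,.3)
c=cam("scene"); im,d=manip.get_image("scene"); cv2.imwrite("pics/s8.png",cv2.resize(im[180:400,100:340],None,fx=2.5,fy=2.5))
E
```

```text
base x -80.15547706308463 tilt 0.3166841356092769 j [-0.04  0.4  -0.26  2.17  0.51  0.3  -0.62]
t 14.2167 pos [0.5266 0.0774 0.1362] rpy [ 2.825e+00 -2.000e-03  1.680e+00] F [ 0.  -0.3 -0.3] open 0.0234
tool mm [ 1.2 -7.5  2.1]
```

View pics/s8.png

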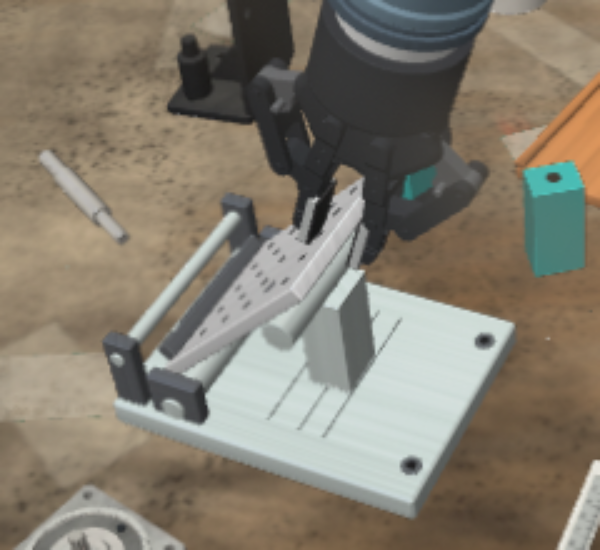

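The scene crop shows the roller at or very near the block top (330,290), with the fingers around the edge at (320,215) and (375,230). I'll measure the angle from the plate face with a depth plane fit.

```bash
cat >> h.py <<'E'
def plateang(save=None):
    c=cam("scene"); im,d=manip.get_image("scene"); P=cloud(c,d)
    if save: cv2.imwrite(save,cv2.resize(im[180:400,100:340],None,fx=2.5,fy=2.5))
    u=np.array([np.cos(.1107),np.sin(.1107)]); X=P[...,:2]-[.6061,.0875]; bx=X@u; by=X@[-u[1],u[0]]; z=P[...,2]
    m=(bx<-.03)&(bx>-.07)&(by>-.01)&(by<.05)&(z>.07)&(z<.16); a=np.polyfit(bx[m],z[m],1); r=z[m]-np.polyval(a,bx[m])
    k=abs(r)<.004; a=np.polyfit(bx[m][k],z[m][k],1); print("n",k.sum(),"angle",np.arctan(-a[0]),"z at bx=-.05",np.polyval(a,-.05),"expect@45",.028+.05+.02*2**.5)
E
python3 - <<'E'
from h import *
plateang()
E
```

```text
n 261 angle 0.783901987863577 z at bx=-.05 0.1131927101644408 expect@45 0.1062842712474619
```

Slope gives 0.784 rad. Opening the fingers slowly in place, so any remaining support is taken away gently.

jog_arm --translation '[[0,0,0],[0,0,0],[0,0,0],[0,0,0],[0,0,0],[0,0,0],[0,0,0],[0,0,0],[0,0,0],[0,0,0]]' --delta_rot '[[0,0,0],[0,0,0],[0,0,0],[0,0,0],[0,0,0],[0,0,0],[0,0,0],[0,0,0],[0,0,0],[0,0,0]]' --gripper '[-0.4,-0.36,-0.32,-0.28,-0.24,-0.2,-0.15,-0.1,-0.05,-0.05]'

```text
clock: 15.15
position: [0.5243, 0.0773, 0.1345]
ee_rot: [2.83, -0.002, 1.68]
contact_force: [-0.5, -0.3, -0.1]
opening: 0.0407
```

```bash
python3 - <<'E'
from h import *
st(.785,.3)
plateang()
E
```

```text
base x -82.43161978015881 tilt 0.3111619250802128 j [-0.04  0.4  -0.26  2.18  0.51  0.3  -0.62]
t 15.15 pos [0.5243 0.0773 0.1345] rpy [ 2.83e+00 -2.00e-03  1.68e+00] F [-0.5 -0.3 -0.1] open 0.0407
tool mm [ 1.1 -4.9  1.3]
n 131 angle 0.7673454823314577 z at bx=-.05 0.11354331131278439 expect@45 0.1062842712474619
```

jog_arm --translation '[[0,0,-5],[0,0,-8],[0,0,-10],[0,0,-12],[0,0,-15],[0,0,-20],[0,0,-20],[0,-5,-20],[0,-15,-20],[0,-15,-10],[0,0,0],[0,0,0]]' --delta_rot '[[0,0,0],[0,0,0],[0,0,0],[0,0,0],[0,0,0],[0.02,0,0],[0.04,0,0],[0.04,0,0],[0.04,0,0],[0.04,0,0],[0,0,0],[0,0,0]]' --gripper '[-0.05,-0.05,-0.05,-0.05,-0.05,-0.05,-0.05,-0.05,-0.05,-0.05,-0.05,-0.05]'

```text
clock: 16.2
position: [0.4459, 0.0702, 0.2769]
ee_rot: [3.014, -0.003, 1.686]
contact_force: [0.3, 0.2, -0.1]
opening: 0.0408
```

```bash
python3 - <<'E'
from h import *
st(.785,.3)
plateang("pics/s9.png"); plateang()
c=cam("top"); im,d=manip.get_image("top"); P=cloud(c,d)
for (u,v) in [(407,231),(450,239)]:
    w=np.s_[v-22:v+23,u-22:u+23]; Q=P[w]; h=np.nanmedian(Q[...,2][Q[...,2]>np.nanpercentile(Q[...,2],97)-.012]); m=abs(Q[...,2]-h)<.006; print(h,np.nanmean(Q[m],0))
E
```

```text
base x -161.10329665855502 tilt 0.1274370314981676 j [ 0.21  0.12 -0.51  2.08  0.1   0.84 -0.24]
t 16.2 pos [0.4459 0.0702 0.2769] rpy [ 3.014e+00 -3.000e-03  1.686e+00] F [ 0.3  0.2 -0.1] open 0.0408
tool mm [ -1.3  55.4 153.4]
n 95 angle 0.7780024640081727 z at bx=-.05 0.11296862889547618 expect@45 0.1062842712474619
n 103 angle 0.6829360766897041 z at bx=-.05 0.11157588579629027 expect@45 0.1062842712474619
0.09650564410572804 [ 0.49241225 -0.2697699   0.09656957]
0.06023466044082182 [ 0.48547414 -0.35682368  0.06028891]
```

View pics/s9.png

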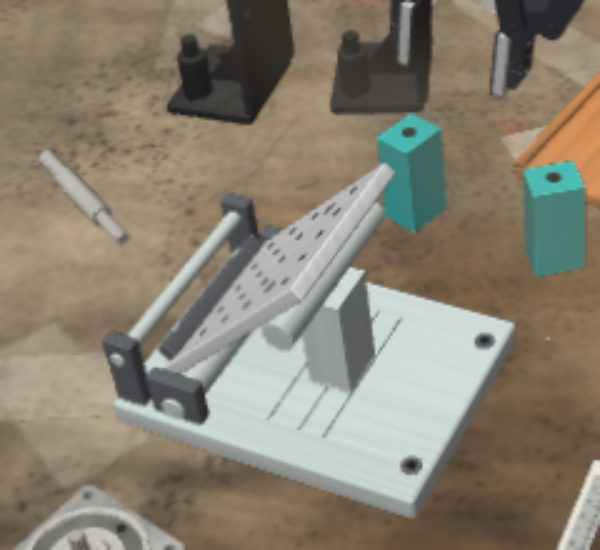

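The plate rests untouched on the upright block, and the other two blocks moved less than 1 mm. I'll do one wider fit of the plate face from the top camera, then hand in.

```bash
python3 - <<'E'
from h import *
c=cam("top"); im,d=manip.get_image("top"); P=cloud(c,d)
u=np.array([np.cos(.1107),np.sin(.1107)]); X=P[...,:2]-[.6061,.0875]; bx=X@u; by=X@[-u[1],u[0]]; z=P[...,2]
m=(bx<-.005)&(bx>-.075)&(abs(by)<.045)&(z>.05)&(z<.16); a=np.polyfit(bx[m],z[m],1)
for _ in range(3): k=m&(abs(z-np.polyval(a,bx))<.004); a=np.polyfit(bx[k],z[k],1)
ang=np.arctan(-a[0]); print(k.sum(),m.sum(),ang,np.polyval(a,-.05),manip.observe()["contact_force"])
if abs(ang-.785)<.035: print("finish",manip.finish_job())
E
```

```text
1233 1234 0.7842253545798576 0.10610384036552806 [-0.15794127  1.02773438  0.09960228]
the job is handed in; nothing more can be done
finish None
```

The sine plate is set to 45° and the job is handed in at about 16 s of the 48 s allowed. The middle block stands on the 45-degree line, and the top plate rests on it, let go.

**How it was done:** I placed the middle block on the line while the plate was folded up. I then straddled the plate's free edge with both fingers and brought it down resting on the robot-side finger. I opened the fingers slowly and withdrew.

**Last checks:**
- **Plate angle:** 0.784 rad, from about 1,230 points on its upper face in the top camera. The face height was 106.1 mm against the expected 106.3 mm.
- **Middle block:** upright, measured before the fold within about 1 mm of the 45-degree line in the wrist camera. The earlier base fit from the top camera put the line about 5 mm nearer the robot, which is still inside the tolerance. After the fold I only checked the block by eye.
- **Short and tall blocks:** moved less than 1 mm.
- **Contact:** the fingers were clear of everything, with only about 1 N of noise on the force reading.

**What went wrong or disagreed:**
- On the first approach a finger overshot and pushed the middle block about 7 mm along the stand. I re-centred before gripping it.
- The small-patch angle fits from the scene camera were noisy, at 0.68 to 0.78 rad. I relied on the wider top-camera fit instead.

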